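# Open a push-and-turn safety cap and stand it in the tray

### The arm

A 6-joint arm with a two-finger parallel gripper is mounted at the origin on a cart in front of the work surface, level with it; the furniture and walls round the work are solid. World frame = base frame: x ahead of the robot, y to its left, z up, the work surface at z = 0. Lengths are in m, angles in rad, forces in N, time in s.
With the tool pointing down it reaches from about 0.25 to 0.775 m from the base axis. Payload 4 kg.
Tool frame: the origin (TCP) lies between the finger pads; the fingertips stand 25 mm ahead of it and the grasp point (between the pads) lies 6 mm ahead of it (robot.tip_reach is the z of the fingertips in the tool frame, in m); z points along the fingers, y is the line along which they close (so a half turn about z gives the same grasp; the last joint's range is limited). The gripper opens to 94 mm and grips with 3 to 60 N. Pads are 16 mm wide; open, the fingers measure 119 mm over their backs; the gripper's body (75 mm by 177 mm) begins 78 mm behind the grasp point.
Start: joints at [-1.341, 0.087, 1.371, -0, 1.684, -0.103], TCP at [0.18, -0.52, 0.231] pointing down, gripper open.
Joint ranges: [-3.1, 3.1], [-0.76, 2.03], [0.27, 2.55], [-1.08, 4.22], [0.17, 2.65], [-2.57, 2.57]. Speed limits (rad/s): [2.79, 2.79, 3.14, 3.14, 3.14, 3.14].

### API

Orientations are given as [roll, pitch, yaw] about the fixed x, y, z axes, in that order (R = Rz(yaw) Ry(pitch) Rx(roll)).
In Python, from bench import robot gives the robot as it stands. The module is installed in compiled form; this text tells all that it offers.
- The arm moves only by the shell command python3 -m handwheel 'ROWS'. ROWS is JSON, a list of rows, each a list of 3 entries, a list of its own where there are three numbers: the turn, a rotation vector about the world's x, y, z in units of 90 degrees (1.0 is 90 degrees), then the shift along the world's x, y, z in units of 0.05 m (1.0 is 0.05 m), then the closure, from 0 (fully open) to 1 (shut). A call has 1 to 5 rows; each row shifts and turns the commanded pose from where the row before left it; what a row does not reach is not made up. A row lasts 1/10 s, in which the tool goes at most 50 mm and 8.59 degrees, less where a joint would pass 70% of its speed; a pose out of reach is approached as far as the arm can. A call with a number of a shift or a turn outside -1 to 1 is refused whole. A call with a gripper value outside its range is refused whole. The fingers move at their own pace and stop on an object; the grip force is fixed at half the most. Time passes only in rows, so rows that do not move let the fingers close. It gives the time, the measured TCP pose, the force, the opening and the grip force at its end, in the units of the state.
- robot.get_obs(): the state, without advancing time (a new reading comes with each control period).
- robot.snapshot(name): name is "side" or "top"; returns (picture, depth): 420x560x3 uint8, red, green, blue; 420x560 float32, m along the optical axis (not along the pixel's ray), 0 where there is no reading.
- robot.calibration(name): a dict with "mtx" (3x3 intrinsics, pixels), "extrinsics" (4x4, takes a point from camera to world coordinates). Camera axes: x right, y down, z forward; pixel columns grow to the right and rows downward; lengths in m; the calibration is good to about 2 mm. A picture is of the moment at which its call begins. calibration takes no time and is no camera call.
- robot.close_job(): hands the job in; it is judged then, once.
Trained networks look in the newest picture that a camera, given by its name, has taken for a name from the list of things; names that differ only in an ending like _2 or _b are one class to them, and where a whole thing is asked for, a point or a joint stands for the part that bears it (a point fixed in the world has none). Each returns a list of dicts, best first, with "p" (0 to 1); they miss things now and then, are a little off and sometimes report something else, mostly with a low value. They report only what shows in the picture. A call takes as long as a camera call. They do not tell look-alikes from the thing itself.
- robot.boxes_of(query, camera): "bbox" ([left, top, right, bottom] in pixels, round what is visible of it).
The state is a dict: "time": time; "joint_positions": joint angles; "qvel": joint speeds; "joint_torque": joint torques, N m; "tool_pos": TCP position; "ee_rot": TCP orientation; "wrist_force": force on the tool from outside, world axes, zero at the start; "wrist_torque": the same for the moment, N m; "width": finger opening in m; "finger_force": force on a finger pad.
Only numpy, scipy, OpenCV 4.12 (cv2) and the standard library are available. Lean on these libraries where they do the work, as an engineer would, in place of code of your own. Each camera call takes 0.05 s, during which the arm holds its last target. There are 200 camera calls.

### The job

Open the storage canister: press its winged safety cap down firmly, keep it pressed while you turn it counter-clockwise (seen from above) to the open studs, and lift it off; do not force the cap against its catch. Stand the cap right way up, rim flat, on the floor of the shallow tray beside the two sample cups, lowering it rather than dropping it and leaving the tray and the cups in place and upright.

Things in the scene. Friction and masses are not known exactly. Their poses are not given: they have to be found in the camera images.
- canister: White round canister, 120 mm in diameter, bolted down by a steel foot ring (four ears reach 88 mm from its axis). Origin: on its vertical axis at the worktop; z up. On its shoulder, about 100 mm up and 47 mm from the axis, two short straight ribs along its x axis show where the cap's wing points when locked, two round studs where it points when open.
- open_stud (a point): Top of one of the two round studs on the canister's shoulder: 1.0 rad (57 degrees) counter-clockwise, seen from above, from the locked direction (the canister's x axis). The other stud is opposite.
- neck_top (a point): Centre of the top of the canister's neck, 130 mm above the worktop, under the cap. Neck 45 mm in diameter (61 mm over its three bayonet segments). A spring-loaded seal stands 11 to 16 mm out of it and pushes the cap up: 9 N at rest, 12 N pressed 5 mm, 14 N at the bottom stop 9 mm down. Once turned open, lift the cap at least 25 mm straight up to clear the neck and seal.
- cap: Loose grey cap, 0.08 to 0.17 kg: ribbed round skirt 74 mm in diameter with a flat top 32 mm above its rim, and on it an upright wing 64 mm long, 22 mm thick. Height in all 60 mm. Hollow below, it stands flat on its rim. Origin: centre of the lower rim; x along the wing, z up. At the start locked: rim 115 mm above the worktop, wing along the canister's x.
- cap_grip (a point): Middle of the wing, on the cap's axis, 45 mm above the rim; pinch across the cap's y. The wing reaches 15 mm above this point, and down to the flat top 13 mm below it. The cap must go down 5 mm before it turns (aim for 7 to 8, stop at 9); unpressed it has only some 0.1 rad of play and cannot be lifted; do not force it.
- cap_top (a point): Centre of the wing's top, 60 mm above the rim. Kept pressed, the cap turns counter-clockwise seen from above, up to a stop about 1.2 rad from locked; it can come off between about 0.87 and 1.12 rad (aim for 1.0, wing in line with the studs). Clockwise is blocked. Let up there, it springs up some 5 mm and sits loose on the neck.
- tray: Shallow blue loose plastic tray, 150 x 220 mm outside, walls 24 mm high and 3 mm thick, floor 3 mm above the worktop, 0.5 kg. Origin: centre of its underside; x along its short side, y along its long side. The two sample cups stand toward its +y end; the rest of the floor is clear: y from -107 mm to +40 mm.
- cup_a: White sample cup with dark lid, 39 mm in diameter, 33 mm high, standing loose in the tray near its +y end. Origin: centre of its underside; z up.
- cup_b: White sample cup with grey lid, 39 mm in diameter, 32 mm high, beside the other one in the tray. Origin: centre of its underside; z up.
There are look-alikes about, which are no part of the job. Leave any brown look-alike of the cup_a alone.

How it is judged:
On the way:
1. the cap, still on the neck, has been turned at least 0.7 rad from locked (angle between the x axis of cap and the x axis of canister, either way round above 0.7 rad and horizontal distance between cap and canister below 0.008 m and z of cap in the frame of canister between 0.1 and 0.123 m), for 0.1 s.
At the end, for the whole second after the job is handed in: The cap stands on the tray's floor inside its walls, right way up and level within 0.1 rad, rim within 4 mm of the floor, at rest and released; the tray has moved less than 40 mm, and both cups still stand upright (0.2 rad) in the tray, moved less than 50 mm (x of cap in the frame of tray between -0.072 and 0.072 m and y of cap in the frame of tray between -0.107 and 0.107 m and z of cap in the frame of tray between -0.002 and 0.007 m and angle between cap's own z axis and vertical below 0.1 rad and linear speed of cap below 0.02 m/s and contact force between the fingers and cap below 0.1 N and distance of tray from where it was at the start of the episode below 0.04 m and angle between each of cup_a, cup_b's own z axis and vertical below 0.2 rad and horizontal distance between each of cup_a, cup_b and tray below 0.125 m and distance of each of cup_a, cup_b from where it was at the start of the episode below 0.05 m); the robot touches nothing.
It fails at once if the cap is forced against the canister (over 150 N), as by turning or pulling it while it is not pressed (contact force between cap and canister above 150 N).
It fails at once if the cap is dropped (moves faster than 0.7 m/s out of the fingers) (linear speed of cap above 0.7 m/s and contact force between the fingers and cap below 0.1 N).
It fails at once if a sample cup is knocked over (angle between any of cup_a, cup_b's own z axis and vertical above 0.8 rad).
It also fails if it takes over 48 s, if anything falls off the work surface, if the arm or the gripper's body presses on something with over 40 N, if the wrist force passes 120 N, or if a joint passes its speed limit or range.

## Working session

There is one attempt and no reset: what is moved stays moved. The work goes in short steps, Python scripts to look and compute and a shell command to move; the robot and the scene stay as the last step left them, time stands still between calls to the robot, and variables do not carry over. Pictures are saved under pics/ and viewed, at most 10 in all, crops included, and the job is handed in when it is done.

```bash
mkdir -p pics
cat > h.py <<'E'
import numpy as np, cv2
from bench import robot
def snap(n,f=None):
    im,d=robot.snapshot(n)
    if f: cv2.imwrite(f'pics/{f}.png',im[:,:,::-1])
    return im,d
def world(n,u,v,z):
    c=robot.calibration(n);K=np.array(c['mtx']);T=np.array(c['extrinsics'])
    u,v,z=map(lambda a:np.asarray(a,float),(u,v,z))
    p=np.stack([(u-K[0,2])/K[0,0]*z,(v-K[1,2])/K[1,1]*z,z],-1)
    return p@T[:3,:3].T+T[:3,3]
def pix(n,P):
    c=robot.calibration(n);K=np.array(c['mtx']);T=np.array(c['extrinsics'])
    q=(np.atleast_2d(P)-T[:3,3])@T[:3,:3]; q=q@K.T
    return q[:,:2]/q[:,2:]
def cloud(n,d):
    v,u=np.mgrid[:d.shape[0],:d.shape[1]]
    return world(n,u,v,d)
E
python3 - <<'E'
from h import *
np.set_printoptions(precision=3,suppress=True)
A={}
for n in('top','side'):
    A[n]=snap(n,n+'0')
    print(n,robot.calibration(n)['extrinsics'])
    for q in('canister','cap','tray','cup_a','cup_b'):
        for b in robot.boxes_of(q,n)[:4]: print(n,q,np.round(b['bbox']),round(b['p'],2))
cv2.imwrite('pics/both.png',cv2.resize(np.hstack([A['top'][0],A['side'][0]])[:,:,::-1],(800,300)))
E
```

```text
top [[ 0.022 -0.996  0.091  0.438]
 [-1.    -0.021  0.016 -0.172]
 [-0.014 -0.091 -0.996  1.109]
 [ 0.     0.     0.     1.   ]]
top canister [333. 190. 420. 272.] 0.78
top cap [367. 206. 410. 250.] 0.92
top cap [228. 234. 246. 252.] 0.5
top tray [140. 184. 259. 270.] 0.75
top cup_a [223. 195. 246. 213.] 0.84
top cup_a [227. 232. 247. 253.] 0.78
top cup_a [271. 237. 290. 259.] 0.61
top cup_b [223. 195. 246. 213.] 0.84
top cup_b [227. 232. 247. 253.] 0.78
top cup_b [271. 237. 290. 259.] 0.61
side [[-0.997 -0.053  0.053  0.473]
 [-0.074  0.603 -0.794  0.502]
 [ 0.011 -0.796 -0.605  0.655]
 [ 0.     0.     0.     1.   ]]
side canister [264. 183. 322. 236.] 0.56
side canister [257. 282. 273. 306.] 0.41
side cap [280. 163. 308. 194.] 0.85
side tray [246. 276. 334. 377.] 0.83
side tray [260. 187. 325. 238.] 0.36
side cup_a [259. 282. 274. 305.] 0.74
side cup_a [297. 253. 314. 275.] 0.65
side cup_a [296. 282. 311. 305.] 0.64
side cup_b [259. 282. 274. 305.] 0.74
side cup_b [297. 253. 314. 275.] 0.65
side cup_b [296. 282. 311. 305.] 0.64
```

View pics/top0.png

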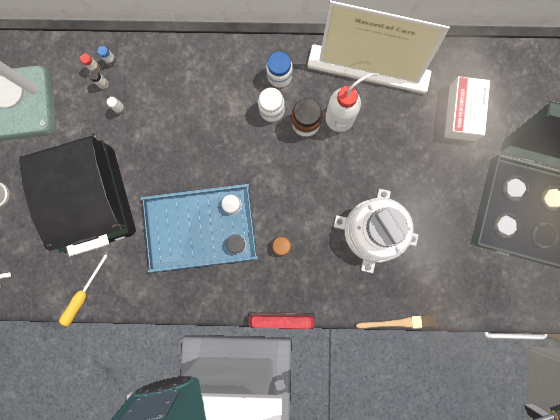

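View pics/side0.png

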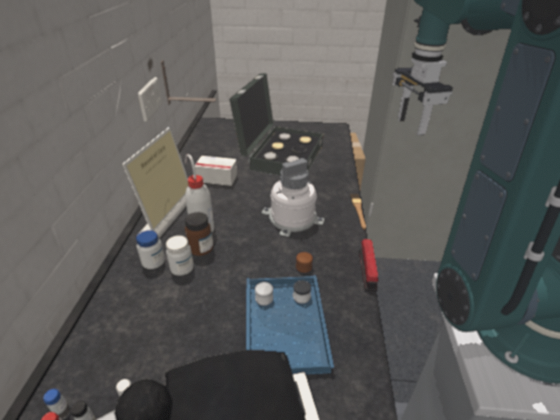

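Top view: the canister with its cap is at about (388,228). The tray is at (200,228), with the white/grey-lid cup at (231,204), the dark-lid cup at (235,244) and clear floor on the left. The brown look-alike at (282,246) is outside the tray and stays alone. Next I measure positions and confirm with one enlarged crop.

Run:
```python
from h import *
np.set_printoptions(precision=4,suppress=True)
im,d=snap('top'); P=cloud('top',d)
v,u=np.mgrid[:420,:560]
roi=(abs(u-388)<45)&(abs(v-228)<45)&(d>0)
z=P[...,2]
print('hist',np.histogram(z[roi],bins=np.arange(0,.2,.01))[0])
w=roi&(z>.165)&(z<.185); q=P[w]
(c,s,a)=cv2.minAreaRect((q[:,:2]*1000).astype(np.float32)); print('wing',w.sum(),c,s,a,q.mean(0),np.median(q[:,2]))
cc,vv=np.linalg.eigh(np.cov(q[:,:2].T)); e=vv[:,1]; print('wing yaw',np.arctan2(e[1],e[0]))
k=roi&(z>.138)&(z<.152); print('captop+wing mean',cv2.minEnclosingCircle((P[k|w][:,:2]*1000).astype(np.float32)))
# tray: rim points
b=(im[...,2].astype(int)-im[...,0]>30)&(u>130)&(u<265)&(v>175)&(v<280)&(d>0)
print('tray',cv2.minAreaRect((P[b][:,:2]*1000).astype(np.float32)),np.percentile(z[b],[5,50,95]))
for n,(x,y) in dict(white=(231,204),dark=(235,244),brown=(282,246)).items():
    m=((u-x)**2+(v-y)**2<36); print(n,P[m].mean(0),im[m].mean(0))
A=cv2.resize(im[180:280,330:430],(400,400),interpolation=3);B=cv2.resize(im[180:280,200:300],(400,400),interpolation=3)
cv2.imwrite('pics/crop1.png',np.hstack([A,B])[:,:,::-1])
print(robot.get_obs()['tool_pos'],robot.get_obs()['ee_rot'],robot.get_obs()['wrist_force'])
```

```text
hist [2188  163   36   52   26   12    1  115  263 1175  228   13   32   48
  687   55   39  447    0]
wing 473 (495.69415283203125, -349.32794189453125) (63.68871307373047, 23.243515014648438) 32.45351028442383 [ 0.4951 -0.3485  0.1741] 0.1742367601683521
wing yaw -2.5664013439762847
captop+wing mean ((495.3909912109375, -348.574951171875), 36.77537155151367)
tray ((491.933837890625, 20.275985717773438), (156.5648193359375, 231.0486297607422), 8.449861526489258) [-0.0011  0.0027  0.0245]
white [ 0.5411 -0.0499  0.0342] [251.2569 248.6789 244.6606]
dark [ 0.4596 -0.0616  0.045 ] [116.211  113.7706 113.0183]
brown [ 0.4579 -0.1558  0.0319] [206.4404 149.6606 102.8899]
[ 0.1797 -0.5198  0.2305] [3.1414 0.     0.3328] [ 0.8593  0.2955 -0.2587]
```

View pics/crop1.png

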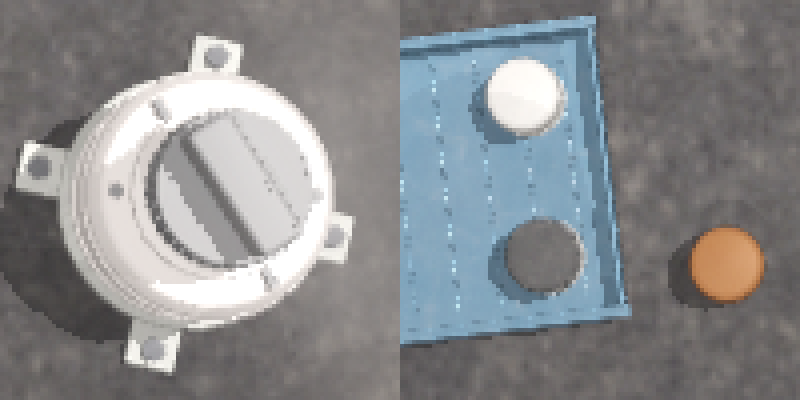

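The crop shows the locked ribs at crop pixels (160,110) and (268,275), in line with the wing, and the studs at left and right. Axis is about (0.495,-0.349), wing yaw 0.575, and the top heights match. In the right half, the white and dark-lid cups are in the tray and the brown one is outside it. Moving now.

```bash
python3 -m handwheel '[[[0,0,0.04],[0.79,0.43,0.1],0],[[0,0,0.04],[0.79,0.43,0.1],0],[[0,0,0.04],[0.79,0.43,0],0],[[0,0,0.034],[0.79,0.43,0],0],[[0,0,0],[0.79,0.43,0],0]]'; python3 -m handwheel '[[[0,0,0],[0.79,0.43,0],0],[[0,0,0],[0.79,0.43,0],0],[[0,0,0],[0.78,0.42,0],0],[[0,0,0],[0,0,0],0],[[0,0,0],[0,0,0],0]]'
```

```text
time: 1.15
tool_pos: [0.3786, -0.4114, 0.2408]
ee_rot: [3.141, 0.0, 0.575]
wrist_force: [-0.3, -0.8, 0.7]
width: 0.0941
finger_force: 0.0
time: 1.65
tool_pos: [0.4956, -0.3478, 0.2401]
ee_rot: [-3.141, 0.001, 0.577]
wrist_force: [-0.3, -0.1, 0.0]
width: 0.094
finger_force: 0.0
```

Run:
```python
from h import *
np.set_printoptions(precision=4,suppress=True)
im,d=snap('side','side1'); P=cloud('side',d); v,u=np.mgrid[:420,:560]
roi=(abs(u-293)<40)&(abs(v-195)<45)&(d>0); z=P[...,2]
near=roi&(np.hypot(P[...,0]-.4955,P[...,1]+.3487)<.045)
print(np.histogram(z[near],bins=np.arange(.1,.26,.01))[0])
w=near&(z>.168)&(z<.18)
print(w.sum(),cv2.minAreaRect((P[w][:,:2]*1000).astype(np.float32)),np.median(z[w]))
cv2.imwrite('pics/side1c.png',cv2.resize(im[110:260,200:380],(720,600),interpolation=3)[:,:,::-1])
```

```text
[193  41  95 100 199  82  86 130   0   0   0   0   0   0   0]
153 ((494.80267333984375, -346.1832275390625), (63.301082611083984, 24.137474060058594), 32.65366744995117) 0.17404315654670421
```

View pics/side1c.png

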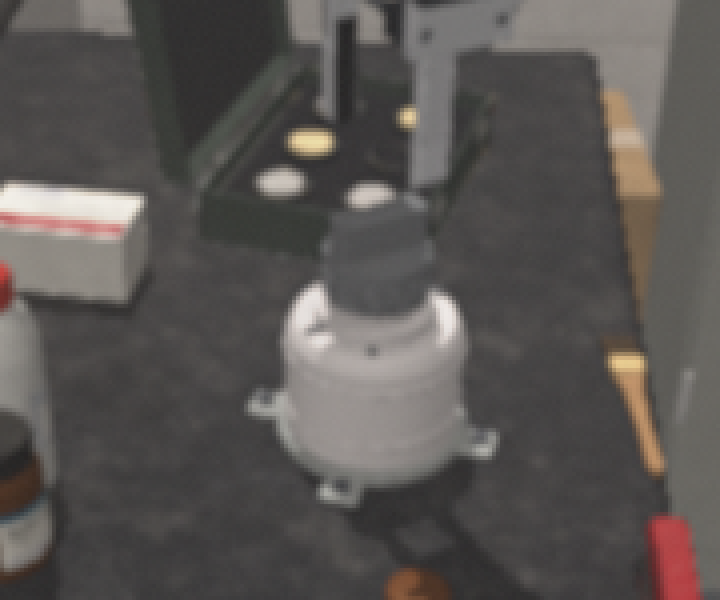

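The side crop shows the open fingers straddling above the wing, and its axis estimate agrees within 2 mm. Descending.

```bash
python3 -m handwheel '[[[0,0,0],[0,0,-0.6],0],[[0,0,0],[0,0,-0.5],0],[[0,0,0],[0,0,-0.2],0],[[0,0,0],[0,0,0],0],[[0,0,0],[0,0,0],0]]'; python3 -m handwheel '[[[0,0,0],[0,0,0],1],[[0,0,0],[0,0,0],1],[[0,0,0],[0,0,0],1],[[0,0,0],[0,0,0],1],[[0,0,0],[0,0,0],1]]'
```

```text
time: 2.2
tool_pos: [0.4949, -0.3492, 0.1767]
ee_rot: [3.14, -0.0, 0.573]
wrist_force: [-0.5, -0.7, 0.7]
width: 0.0941
finger_force: 0.0
time: 2.7
tool_pos: [0.4953, -0.3483, 0.1757]
ee_rot: [3.141, -0.0, 0.575]
wrist_force: [0.2, -0.1, -0.4]
width: 0.0574
finger_force: 0.0
```

```bash
python3 -m handwheel '[[[0,0,0],[0,0,0],1],[[0,0,0],[0,0,0],1],[[0,0,0],[0,0,0],1],[[0,0,0],[0,0,0],1],[[0,0,0],[0,0,0],1]]'; python3 -m handwheel '[[[0,0,0],[0,0,0],1],[[0,0,0],[0,0,0],1]]'
```

```text
time: 3.2
tool_pos: [0.4951, -0.3483, 0.1755]
ee_rot: [-3.141, 0.0, 0.575]
wrist_force: [-0.5, -0.3, -0.1]
width: 0.0216
finger_force: 30.0
time: 3.4
tool_pos: [0.4951, -0.3482, 0.1755]
ee_rot: [-3.141, 0.0, 0.575]
wrist_force: [-0.3, 0.7, -0.4]
width: 0.0219
finger_force: 30.0
```

```bash
python3 -m handwheel '[[[0,0,0],[0,0,-0.04],1],[[0,0,0],[0,0,0],1]]'; python3 -m handwheel '[[[0,0,0],[0,0,-0.04],1],[[0,0,0],[0,0,0],1]]';python3 -m handwheel '[[[0,0,0],[0,0,-0.04],1],[[0,0,0],[0,0,0],1],[[0,0,0],[0,0,0],1]]'
```

```text
time: 3.6
tool_pos: [0.4951, -0.3482, 0.1753]
ee_rot: [3.141, -0.0, 0.575]
wrist_force: [-2.3, 1.6, 7.4]
width: 0.0217
finger_force: 30.0
time: 3.8
tool_pos: [0.4951, -0.3482, 0.1738]
ee_rot: [3.14, -0.0, 0.575]
wrist_force: [-2.1, 2.7, 7.4]
width: 0.0216
finger_force: 30.0
time: 4.1
tool_pos: [0.4951, -0.3482, 0.1724]
ee_rot: [3.14, -0.0, 0.575]
wrist_force: [-2.1, 3.5, 9.2]
width: 0.0213
finger_force: 30.0
```

```bash
python3 -m handwheel '[[[0,0,0],[0,0,-0.04],1],[[0,0,0],[0,0,0],1],[[0,0,0],[0,0,0],1]]'; python3 -m handwheel '[[[0,0,0],[0,0,-0.04],1],[[0,0,0],[0,0,0],1],[[0,0,0],[0,0,0],1]]'
```

```text
time: 4.4
tool_pos: [0.4951, -0.3482, 0.1707]
ee_rot: [3.14, -0.0, 0.575]
wrist_force: [-3.9, 3.7, 10.1]
width: 0.022
finger_force: 30.0
time: 4.7
tool_pos: [0.4951, -0.3482, 0.1691]
ee_rot: [3.139, -0.001, 0.575]
wrist_force: [-4.6, 2.7, 11.0]
width: 0.0218
finger_force: 30.0
```

Run:
```python
from h import *
im,d=snap('side'); P=cloud('side',d); im2,d2=snap('top'); Q=cloud('top',d2)
for n,p in(('side',P),('top',Q)):
    r=np.hypot(p[...,0]-.495,p[...,1]+.348); z=p[...,2]
    k=(r<.034)&(z>.12)&(z<.157); print(n,np.histogram(z[k],bins=np.arange(.12,.157,.002))[0])
```

```text
side [ 2  0  2  0  1  1  1  0  1 42 59  8 14 12 15  7 13 25]
top [0 0 0 0 0 0 0 0 0 0 0 0 0 0 0 0 0 0]
```

```bash
python3 -m handwheel '[[[0,0,0],[0,0,-0.04],1],[[0,0,0],[0,0,0],1],[[0,0,0],[0,0,0],1]]'; python3 -m handwheel '[[[0,0,0.04],[0,0,0],1],[[0,0,0.04],[0,0,0],1],[[0,0,0],[0,0,0],1]]'
```

```text
time: 5.1
tool_pos: [0.4951, -0.3482, 0.1674]
ee_rot: [3.139, -0.001, 0.575]
wrist_force: [-4.8, 4.1, 11.2]
width: 0.0216
finger_force: 30.0
time: 5.4
tool_pos: [0.4961, -0.349, 0.168]
ee_rot: [3.136, -0.001, 0.701]
wrist_force: [-2.8, 2.9, 10.8]
width: 0.0216
finger_force: 30.0
```

```bash
python3 -c "
from bench import robot;o=robot.get_obs();print(o['wrist_torque'],o['tool_pos'])"; python3 -m handwheel '[[[0,0,0.04],[0,0,0],1],[[0,0,0.04],[0,0,0],1],[[0,0,0],[0,0,0],1]]';python3 -c "
from bench import robot;o=robot.get_obs();print(o['wrist_torque'],o['tool_pos'])"
```

```text
[0.41188605 0.46994191 0.06216117] [ 0.49613492 -0.34904657  0.16795124]
time: 5.7
tool_pos: [0.4967, -0.3493, 0.1682]
ee_rot: [3.134, -0.001, 0.827]
wrist_force: [-1.8, 1.5, 11.5]
width: 0.0221
finger_force: 30.0
[0.3424099  0.19736992 0.0154482 ] [ 0.49669706 -0.3493402   0.16819678]
```

```bash
python3 -m handwheel '[[[0,0,0.08],[0,0,-0.01],1],[[0,0,0.08],[0,0,-0.01],1],[[0,0,0.08],[0,0,0],1],[[0,0,0],[0,0,0],1]]';python3 -c "
from bench import robot;o=robot.get_obs();print(o['wrist_torque'])"
```

```text
time: 6.1
tool_pos: [0.4972, -0.3494, 0.1675]
ee_rot: [3.133, 0.002, 1.205]
wrist_force: [1.0, 0.9, 12.4]
width: 0.0217
finger_force: 30.0
[0.28582285 0.01947056 0.05719982]
```

```bash
python3 -m handwheel '[[[0,0,0.08],[0,0,0],1],[[0,0,0.08],[0,0,0],1],[[0,0,0.075],[0,0,0],1],[[0,0,0],[0,0,0],1],[[0,0,0],[0,0,0],1]]';python3 - <<'E'
from h import *
print(robot.get_obs()['wrist_torque'])
im,d=snap('side'); im2,_=snap('top')
A=cv2.resize(im[140:240,243:343],(400,400),interpolation=3);B=cv2.resize(im2[180:280,330:430],(400,400),interpolation=3)
cv2.imwrite('pics/turned.png',np.hstack([A,B])[:,:,::-1])
E
```

```text
time: 6.6
tool_pos: [0.4973, -0.3495, 0.1676]
ee_rot: [3.134, 0.005, 1.573]
wrist_force: [1.3, 1.1, 12.4]
width: 0.0215
finger_force: 30.0
[ 0.29494184 -0.0142314   0.06419867]
```

View pics/turned.png

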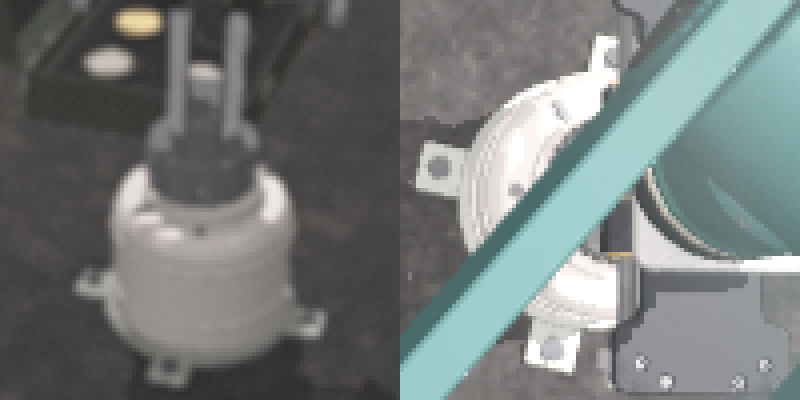

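The left half shows the wing end-on between the fingers, in line with the stud at crop (200,230), so the cap is at the open position. Lifting gently.

```bash
python3 -m handwheel '[[[0,0,0],[0,0,0.08],1],[[0,0,0],[0,0,0.08],1],[[0,0,0],[0,0,0.08],1],[[0,0,0],[0,0,0],1]]'; python3 -m handwheel '[[[0,0,0],[0,0,0.1],1],[[0,0,0],[0,0,0],1],[[0,0,0],[0,0,0],1]]'
```

```text
time: 7.1
tool_pos: [0.4973, -0.3495, 0.1781]
ee_rot: [3.135, 0.005, 1.572]
wrist_force: [2.6, -0.7, 5.9]
width: 0.0216
finger_force: 30.0
time: 7.4
tool_pos: [0.4953, -0.3486, 0.18]
ee_rot: [3.141, 0.001, 1.572]
wrist_force: [0.2, -0.8, 3.9]
width: 0.0217
finger_force: 30.0
```

```bash
python3 -m handwheel '[[[0,0,0],[0,0,0.1],1],[[0,0,0],[0,0,0.1],1],[[0,0,0],[0,0,0],1]]'; python3 -m handwheel '[[[0,0,0],[0,0,0.3],1],[[0,0,0],[0,0,0.3],1],[[0,0,0],[0,0,0.3],1],[[0,0,0],[0,0,0],1],[[0,0,0],[0,0,0],1]]'
```

```text
time: 7.7
tool_pos: [0.4949, -0.3482, 0.1893]
ee_rot: [-3.141, -0.001, 1.572]
wrist_force: [-0.3, -0.2, -1.1]
width: 0.022
finger_force: 30.0
time: 8.2
tool_pos: [0.4955, -0.3486, 0.2357]
ee_rot: [3.14, 0.001, 1.572]
wrist_force: [0.7, -0.3, -1.6]
width: 0.0216
finger_force: 30.0
```

```bash
python3 -m handwheel '[[[0,0,0],[0,0.4,0],1],[[0,0,0],[-0.02,0.8,0],1],[[0,0,0],[-0.02,0.8,0],1],[[0,0,0],[-0.02,0.8,0],1],[[0,0,0],[-0.02,0.8,0],1]]'; python3 -m handwheel '[[[0,0,0],[-0.02,0.8,0],1],[[0,0,0],[-0.02,0.8,0],1],[[0,0,0],[-0.02,0.8,0],1],[[0,0,0],[0,0.8,0],1],[[0,0,0],[0,0.8,0],1]]';python3 -m handwheel '[[[0,0,0],[0,0.6,0],1],[[0,0,0],[0,0.46,0],1],[[0,0,0],[0,0,0],1],[[0,0,0],[0,0,0],1]]'
python3 - <<'E'
from h import *
np.set_printoptions(precision=4,suppress=True)
im,d=snap('side'); P=cloud('side',d); v,u=np.mgrid[:420,:560];z=P[...,2]
b=(im[...,2].astype(int)-im[...,0]>30)&(u>235)&(u<345)&(v>265)&(v<385)&(d>0)&(z<.03)
print('tray',cv2.minAreaRect((P[b][:,:2]*1000).astype(np.float32)))
print(robot.get_obs()['tool_pos'])
cv2.imwrite('pics/side3.png',cv2.resize(im[170:380,190:390],(570,600),interpolation=3)[:,:,::-1])
E
```

```text
time: 8.7
tool_pos: [0.4902, -0.1655, 0.2335]
ee_rot: [-3.14, -0.002, 1.572]
wrist_force: [0.5, 0.1, -0.7]
width: 0.0222
finger_force: 30.0
time: 9.2
tool_pos: [0.4867, 0.0342, 0.2337]
ee_rot: [-3.14, -0.001, 1.573]
wrist_force: [1.2, -0.1, -1.5]
width: 0.0218
finger_force: 30.0
time: 9.6
tool_pos: [0.4872, 0.0853, 0.2338]
ee_rot: [-3.14, 0.001, 1.574]
wrist_force: [-0.5, -0.7, -1.7]
width: 0.0218
finger_force: 30.0
tray ((494.953369140625, 8.424148559570312), (158.0858917236328, 247.55282592773438), 8.369385719299316)
[0.4875 0.0846 0.234 ]
```

View pics/side3.png

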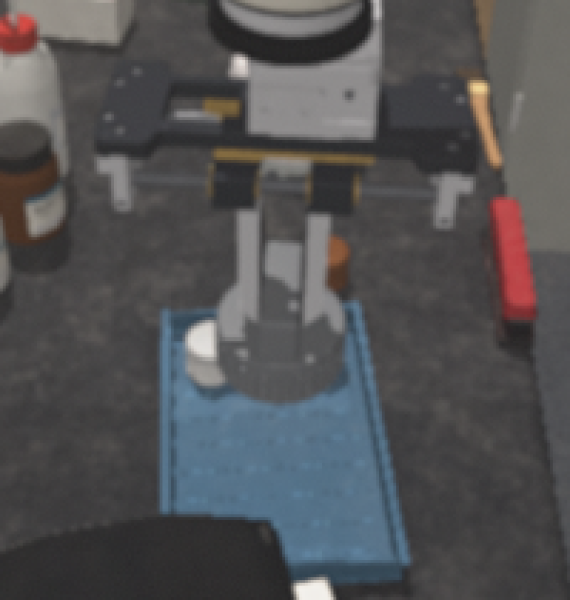

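The cap is held level above the tray but is too far to +y, so I shift back to y of about 0.06 and lower.

```bash
python3 -m handwheel '[[[0,0,0],[0,-0.5,0],1],[[0,0,0],[0,0,-0.6],1],[[0,0,0],[0,0,-0.7],1],[[0,0,0],[0,0,-0.7],1],[[0,0,0],[0,0,-0.5],1]]'; python3 -m handwheel '[[[0,0,0],[0,0,-0.3],1],[[0,0,0],[0,0,-0.2],1],[[0,0,0],[0,0,-0.1],1],[[0,0,0],[0,0,0],1],[[0,0,0],[0,0,0],1]]'
```

```text
time: 10.15
tool_pos: [0.4867, 0.0583, 0.1068]
ee_rot: [-3.138, 0.0, 1.57]
wrist_force: [0.9, 0.2, -1.1]
width: 0.0217
finger_force: 30.0
time: 10.65
tool_pos: [0.4889, 0.0594, 0.0805]
ee_rot: [3.14, 0.0, 1.572]
wrist_force: [0.4, 0.0, -0.8]
width: 0.022
finger_force: 30.0
```

```bash
python3 -m handwheel '[[[0,0,0],[0,0,-0.12],1],[[0,0,0],[0,0,-0.1],1],[[0,0,0],[0,0,-0.04],1],[[0,0,0],[0,0,0],1],[[0,0,0],[0,0,0],1]]'; python3 -m handwheel '[[[0,0,0],[0,0,-0.04],1],[[0,0,0],[0,0,0],1]]';python3 -m handwheel '[[[0,0,0],[0,0,-0.04],1],[[0,0,0],[0,0,0],1]]'
```

```text
time: 11.15
tool_pos: [0.4882, 0.0597, 0.0665]
ee_rot: [3.142, -0.0, 1.572]
wrist_force: [0.6, -0.3, -1.2]
width: 0.0218
finger_force: 30.0
time: 11.35
tool_pos: [0.4881, 0.0597, 0.0644]
ee_rot: [-3.141, 0.0, 1.572]
wrist_force: [-0.1, 0.1, -1.7]
width: 0.0217
finger_force: 30.0
time: 11.55
tool_pos: [0.4885, 0.0597, 0.0632]
ee_rot: [3.141, -0.0, 1.572]
wrist_force: [-0.9, -0.2, 1.0]
width: 0.0215
finger_force: 30.0
```

Contact with the floor, at the expected height. Press very lightly, release, and retreat.

```bash
python3 -m handwheel '[[[0,0,0],[0,0,0],1],[[0,0,0],[0,0,0],0],[[0,0,0],[0,0,0],0],[[0,0,0],[0,0,0],0],[[0,0,0],[0,0,0],0]]'; python3 -m handwheel '[[[0,0,0],[0,0,0],0],[[0,0,0],[0,0,0],0],[[0,0,0],[0,0,0],0],[[0,0,0],[0,0,0],0],[[0,0,0],[0,0,0],0]]'
```

```text
time: 12.05
tool_pos: [0.4881, 0.0597, 0.0623]
ee_rot: [-3.141, -0.0, 1.572]
wrist_force: [-0.3, 0.0, 0.9]
width: 0.0503
finger_force: 0.0
time: 12.55
tool_pos: [0.4882, 0.0597, 0.0625]
ee_rot: [3.142, 0.0, 1.572]
wrist_force: [-0.0, -0.1, -0.1]
width: 0.0906
finger_force: 0.0
```

```bash
python3 -m handwheel '[[[0,0,0],[0,0,0.3],0],[[0,0,0],[0,0,0.6],0],[[0,0,0],[0,0,0.8],0],[[0,0,0],[0,0,0.8],0],[[0,0,0],[0,0,0.8],0]]'; python3 -m handwheel '[[[0,0,0],[0,-0.8,0.2],0],[[0,0,0],[0,-0.8,0],0],[[0,0,0],[0,-0.8,0],0],[[0,0,0],[0,-0.8,0],0],[[0,0,0],[0,-0.8,0],0]]'; python3 -m handwheel '[[[0,0,0],[0,-0.5,0],0],[[0,0,0],[0,0,0],0],[[0,0,0],[0,0,0],0],[[0,0,0],[0,0,0],0]]'
python3 - <<'E'
from h import *
im,d=snap('side'); im2,d2=snap('top')
cv2.imwrite('pics/end.png',np.hstack([cv2.resize(im[230:380,220:370],(400,400),interpolation=3),cv2.resize(im2[150:300,130:280],(400,400),interpolation=3)])[:,:,::-1])
P=cloud('side',d);r=np.hypot(P[...,0]-.488,P[...,1]-.06);z=P[...,2];k=(r<.04)&(z>.05);print(np.histogram(z[k],bins=np.arange(.05,.08,.002))[0])
E
```

```text
time: 13.05
tool_pos: [0.4879, 0.0597, 0.229]
ee_rot: [3.142, 0.0, 1.572]
wrist_force: [1.8, 0.8, -0.4]
width: 0.0939
finger_force: 0.0
time: 13.55
tool_pos: [0.488, -0.1418, 0.2377]
ee_rot: [3.141, 0.0, 1.572]
wrist_force: [0.6, -0.6, -0.4]
width: 0.0938
finger_force: 0.0
time: 13.95
tool_pos: [0.4882, -0.1643, 0.2376]
ee_rot: [3.141, -0.001, 1.573]
wrist_force: [-1.2, 0.5, 0.3]
width: 0.0941
finger_force: 0.0
[ 10   4  12   3  20  87 206  32   1   0   0   0   0   0]
```

View pics/end.png

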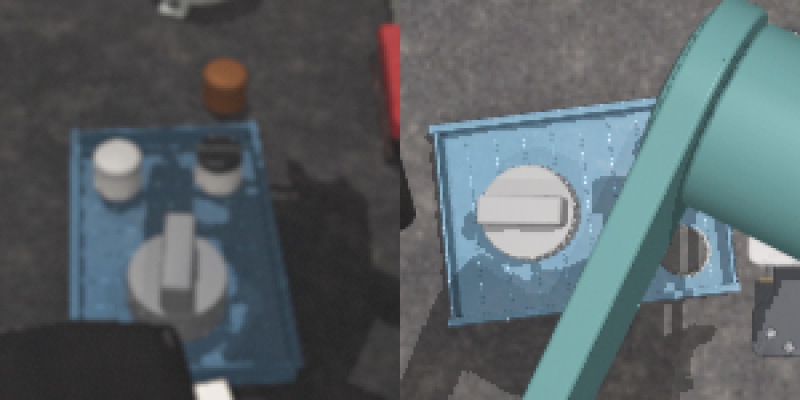

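The cap stands upright and flat inside the tray (top at z of about 0.063). Both cups are upright and in place, and the robot is clear.

```bash
python3 -c "
from bench import robot;print(robot.close_job())"
```

```text
the job is handed in; nothing more can be done
None
```

The canister is open and its cap stands upright and flat on the tray floor, with both cups and the tray in place; the job is handed in at about 14 s of the 48 s allowed, and no verdict was returned.

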